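# Pack the sake set

## Task

Pack the sake set into the divided wooden box: stand the two flasks in its two large bays and the two small cups in its two small bays, one piece to each bay, upright on the bay floor, setting each down gently and never dropping it. The bigger tea cup, the thin-necked bud vase, the soy cruet and the little glaze jar stand among them but do not belong in the box: leave them standing where they are, and knock nothing over.

Things in the scene. Friction and masses are not known exactly. Their poses are not given: they have to be found in the camera images.
- box: fixed shallow wooden box base, 186 (x) by 210 (y) by 26 mm tall, yaw up to 0.6 rad; origin at the centre of its underside, z up. Floor 8 mm up, walls 8 and dividers 6 mm thick, all tops 26 mm up. In its own frame, two small bays (70 along x, 94 along y, for cups) are centred at x -50, y +50 and -50 mm; two large bays (94 by 94, for flasks) at x +38, y +50 and -50 mm
- flask_1: loose sake flask (about 0.2 kg), 112 mm tall: pear-shaped body, widest 64 mm at 30 mm height (48 mm at the foot), shoulder closing by 72 mm height to a straight neck 26 mm in diameter from 75 to 98 mm height, flared lip 33 mm wide with an open mouth; straw-coloured glaze. Origin at the centre of the underside, z up; round, so yaw does not matter
- flask_2: the second loose sake flask (about 0.2 kg), 112 mm tall: pear-shaped body, widest 64 mm at 30 mm height (48 mm at the foot), shoulder closing by 72 mm height to a straight neck 26 mm in diameter from 75 to 98 mm height, flared lip 33 mm wide with an open mouth; straw-coloured glaze. Origin at the centre of the underside, z up; round, so yaw does not matter
- cup_1: loose sake cup (about 0.09 kg), the smallest open vessel: 52 mm tall, 34 mm wide at the foot, 52 mm wide at 30 mm height and 54 mm at the rim, no handle; straw-coloured glaze. Origin at the centre of the underside, z up; round, so yaw does not matter
- cup_2: the second loose sake cup (about 0.09 kg), the smallest open vessel: 52 mm tall, 34 mm wide at the foot, 52 mm wide at 30 mm height and 54 mm at the rim, no handle; straw-coloured glaze. Origin at the centre of the underside, z up; round, so yaw does not matter
- tea_cup: tea cup, does not belong: same glaze as the sake cups but larger, a straight-sided open cup 80 mm tall and 66 mm wide, no handle. Loose. Origin at the centre of the underside, z up
- bud_vase: bud vase, does not belong: same glaze and height as the flasks (112 mm) but a round body 62 mm wide at 30 mm height and a thin neck only 15 mm in diameter from about 70 mm height up. Loose. Origin at the centre of the underside, z up
- soy_cruet: soy cruet, does not belong: same glaze, squat body 62 mm wide, closed by a lid with a round knob, 78 mm tall in all, with a spout reaching 47 mm out from its axis along its +x and a loop handle reaching 47 mm along its -x. Loose. Origin at the centre of the underside of the body, z up
- glaze_jar: small closed glaze jar, does not belong: white plastic with a blue band and a black screw cap, 48 mm in diameter, 56 mm tall. Loose. Origin at the centre of the underside, z up
There are look-alikes about, which are no part of the job. What is shaped like the flask_2 but blue or purple is not meant. Leave any pink look-alike of the cup_1 alone.

How it is judged:
By the outcome, as a careful person would: the job done as asked, in the order asked, and still so for the second after the job is handed in, with the robot touching nothing.
It also fails if it takes over 118 s, if anything falls off the work surface, if the arm or the gripper's body presses on something with over 40 N, if the wrist force passes 120 N, or if a joint passes its speed limit or range.

## Robot

A 6-joint arm with a two-finger parallel gripper is mounted at the origin on the work surface. World frame = base frame: x ahead of the robot, y to its left, z up, the work surface at z = 0. Lengths are in mm, angles in rad, forces in N, time in s.
With the tool pointing down it reaches from about 325 to 900 mm from the base axis. Payload 6.1 kg.
Tool frame: the origin (TCP) lies on the centre line of the jaws, within the pads' length; the fingertips stand 25 mm ahead of it and the grasp point (between the pads) lies 6 mm ahead of it (ctrl.tips_ahead is the distance from the TCP to the fingertips, in mm); z points along the fingers, y is the line along which they close (so a half turn about z gives the same grasp; the last joint's range is limited). The gripper opens to 87 mm and grips with 3 to 60 N. Pads are 19 mm wide; open, the fingers measure 117 mm over their backs; the gripper's body (75 mm by 190 mm) begins 51 mm behind the grasp point.
Start: joints at [1.167, 0.22, 1.526, -0, 1.395, -0.126], TCP at [171.399, 601.031, 247.538] pointing down, gripper open.
Joint ranges: [-2.98, 2.98], [-0.91, 2.08], [0.09, 2.57], [-1.24, 4.39], [0.2, 2.65], [-2.68, 2.68]. Speed limits (rad/s): [2.57, 2.57, 3.01, 3.14, 3.14, 3.14].

## Interface

Orientations are given as a unit quaternion [w, x, y, z].
In Python, from workcell import ctrl gives the robot as it stands.
- The arm moves only by the shell command python3 -m pendant 'ROWS' [FORCE]. ROWS is JSON, a list of rows, each an object of numbers: "dx", "dy", "dz": the shift along the tool's x, y, z in units of 40 mm (1.0 is 40 mm); "wx", "wy", "wz": the turn, a rotation vector about the tool's x, y, z in units of 5 degrees (1.0 is 5 degrees); "jaw": the closure in counts, from 0 (fully open) to 255 (shut). A call has 1 to 12 rows; each row shifts and turns the commanded pose from where the row before left it, along the tool's axes as they then stand; what a row does not reach is not made up. A row lasts 1/12 s, in which the tool goes at most 41.7 mm and 7.16 degrees, less where a joint would pass 70% of its speed; a pose out of reach is approached as far as the arm can. A call is refused whole if a number of a shift passes 1 or a number of a turn 1, either way. A call with a gripper value outside its range is refused whole. The fingers move at their own pace and stop on an object; FORCE is the grip in N (left out, the last holds). Time passes only in rows, so rows that do not move let the fingers close. It gives the time, the measured TCP pose, the force, the opening and the grip force at its end, in the units of the state.
- ctrl.state(): the state, without advancing time (a new reading comes with each control period).
- ctrl.get_image(name): name is "side" or "top"; returns (picture, depth): 480x640x3 uint8, red, green, blue; 480x640 float32, mm along the optical axis (not along the pixel's ray), 0 where there is no reading.
- ctrl.camera_params(name): a dict with "mtx" (3x3 intrinsics, pixels), "eye" and "attitude" of the camera in the world. Camera axes: x right, y up, looking along -z (the intrinsics and any distortion apply to the point x, -y, -z); pixel columns grow to the right and rows downward; lengths in mm; the calibration is good to about 2 mm. A picture is of the moment at which its call begins. camera_params takes no time and is no camera call.
- ctrl.close_job(): hands the job in; it is judged then, once.
The state is a dict: "t": time; "q": joint angles; "joint_vel": joint speeds; "joint_torque": joint torques, N m; "position": TCP position; "orientation": TCP orientation; "wrist_force": force on the tool from outside, world axes, zero at the start; "wrist_torque": the same for the moment, N m; "width": finger opening in mm; "gripper_force": force on a finger pad.
Only numpy, scipy, OpenCV 4.12 (cv2) and the standard library are available. Lean on these libraries where they do the work, as an engineer would, in place of code of your own. Each camera call takes 0.05 s, during which the arm holds its last target. There are 200 camera calls.

## Working session

There is one attempt and no reset: what is moved stays moved. The work goes in short steps, Python scripts to look and compute and a shell command to move; the robot and the scene stay as the last step left them, time stands still between calls to the robot, and variables do not carry over. Pictures are saved under pics/ and viewed, at most 14 in all, crops included, and the job is handed in when it is done.

```bash
ls; mkdir -p pics; python3 - <<'E'
from workcell import ctrl
import cv2,numpy as np
for n in("top","side"):
    p,d=ctrl.get_image(n); cv2.imwrite(f"pics/{n}0.png",p[:,:,::-1]); np.savez(f"{n}0.npz",p=p,d=d)
    c=ctrl.camera_params(n); print(n,c)
s=ctrl.state();print(s)
E
```

```text
pics
top {'mtx': array([[560.11919747,   0.        , 319.77522593],
       [  0.        , 560.11919747, 234.71449096],
       [  0.        ,   0.        ,   1.        ]]), 'eye': array([ 275.6864469 ,   72.64152625, 1052.16954399]), 'attitude': array([ 0.71290166,  0.06453815, -0.05432859, -0.69617128])}
side {'mtx': array([[484.26477717,   0.        , 318.67446595],
       [  0.        , 484.26477717, 238.13948449],
       [  0.        ,   0.        ,   1.        ]]), 'eye': array([ 417.50652266, -464.64562403,  674.20744011]), 'attitude': array([ 0.93998961,  0.33925075, -0.01809937, -0.0316367 ])}
{'t': 0.1, 'q': array([ 1.16686107e+00,  2.21129445e-01,  1.52750590e+00, -2.37938143e-05,
        1.39471920e+00, -1.26092984e-01]), 'joint_vel': array([ 0.00290947, -0.00209635, -0.00320423, -0.00084353,  0.00014388,
       -0.00025719]), 'joint_torque': array([ 1.54312082e-03, -4.95940733e+01, -3.88522410e+01,  7.02645653e-02,
        5.13665518e-02, -2.03740444e-05]), 'position': array([171.22436897, 600.54211789, 246.55279071]), 'orientation': array([-2.19438496e-04,  1.38472597e-01,  9.90365874e-01, -8.53261632e-04]), 'wrist_force': array([ 0.90133278,  0.59048637, -0.23053574]), 'wrist_torque': array([0.02587111, 0.00093871, 0.01374937]), 'gripper_force': 0.0, 'width': 87.38656780233094}
```

View pics/top0.png

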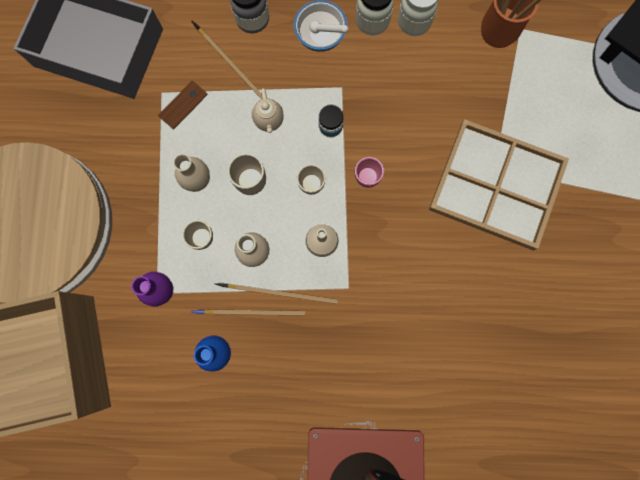

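View pics/side0.png

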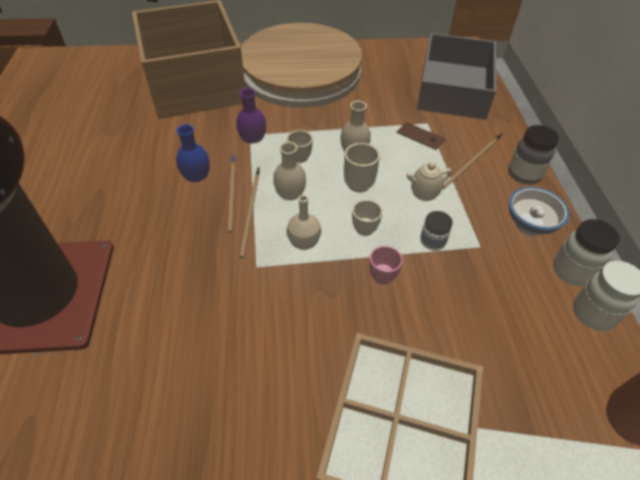

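The top view shows these pieces:
- **Flasks:** wide-necked, at (190,172) and (250,248). The thin-necked vase is at (321,239).
- **Cups:** the small ones are at (311,179) and (198,235). The tall tea cup is at (247,174).
- **Other pieces:** cruet (267,112), jar (331,120), pink cup (369,172), purple flask (153,288) and blue flask (211,352).
- **Box:** centred near (499,184), with its larger bays on the far (upper) side.

I'll measure these positions and confirm the identities in a crop.

```bash
cat > h.py <<'E'
import numpy as np,cv2
from scipy.spatial.transform import Rotation as R
from workcell import ctrl
def pose(n):
    c=ctrl.camera_params(n);q=c["attitude"];return c["mtx"],c["eye"],R.from_quat([q[1],q[2],q[3],q[0]]).as_matrix()
def rays(n,uv):
    K,e,A=pose(n);uv=np.atleast_2d(uv)
    d=np.c_[(uv[:,0]-K[0,2])/K[0,0],-(uv[:,1]-K[1,2])/K[1,1],-np.ones(len(uv))]
    return e,d@A.T
def plane(n,uv,z):
    e,d=rays(n,uv);return e+d*((z-e[2])/d[:,2])[:,None]
def cloud(n,d):
    v,u=np.mgrid[:480,:640];e,r=rays(n,np.c_[u.ravel(),v.ravel()])
    P=e+r*d.ravel()[:,None];P[d.ravel()==0]=np.nan;return P.reshape(480,640,3)
E
cat > m.py <<'E'
from h import *
T=np.load("top0.npz");S=np.load("side0.npz")
C={n:cloud(n,D["d"]) for n,D in(("top",T),("side",S))}
seeds=dict(fA=(190,172,112),fB=(248,246,112),vase=(321,238,112),c1=(311,179,52),c2=(198,235,52),tea=(247,174,80),cruet=(266,105,78),jar=(331,116,56),pink=(369,172,52),purple=(145,287,112),blue=(207,354,112))
for k,(u,v,h) in seeds.items():
    g=plane("top",[u,v],h)[0]
    o=[k,g[:2].round()]
    for n in C:
        P=C[n].reshape(-1,3);m=(np.hypot(*(P[:,:2]-g[:2]).T)<45)&(P[:,2]>8)
        Q=P[m];z=np.percentile(Q[:,2],99) if len(Q) else 0
        t=Q[abs(Q[:,2]-h)<5][:,:2].astype(np.float32)
        if len(t)>5:
            c,r=cv2.minEnclosingCircle(t);o+=[n,len(t),"ztop",round(float(z)),"c",np.round(c),"r",round(r,1)]
    print(*o)
for n in C:
    P=C[n];m=(P[...,2]>20)&(P[...,2]<33)&(abs(P[...,1]+250)<170)&(abs(P[...,0]-380)<170)
    m8=(m*255).astype(np.uint8);_,L,st,_=cv2.connectedComponentsWithStats(m8);i=1+st[1:,4].argmax()
    Q=P[L==i][:,:2].astype(np.float32);r=cv2.minAreaRect(Q);print(n,r,cv2.boxPoints(r).round().tolist(),np.median(P[L==i][:,2]))
m=T["p"][60:300,130:400,::-1];cv2.imwrite("pics/crop1.png",cv2.resize(m,None,fx=2.4,fy=2.4,interpolation=2)) 
E
python3 m.py
```

```text
fA [541. 317.] top 117 ztop 113 c [560. 334.] r 16.5 side 87 ztop 113 c [559. 332.] r 17.0
fB [413. 210.] top 116 ztop 113 c [419. 214.] r 16.1 side 112 ztop 113 c [418. 213.] r 17.2
vase [430.  86.] top 44 ztop 113 c [439.  87.] r 8.1 side 57 ztop 112 c [438.  86.] r 9.1
c1 [549. 108.] top 153 ztop 55 c [552. 109.] r 26.9 side 204 ztop 53 c [550. 109.] r 28.2
c2 [440. 310.] top 160 ztop 54 c [442. 314.] r 27.1 side 135 ztop 53 c [443. 314.] r 28.6
tea [548. 222.] top 247 ztop 82 c [556. 226.] r 33.3 side 248 ztop 81 c [556. 226.] r 34.3
cruet [681. 194.] top 41 ztop 77 c [681. 197.] r 8.4 side 34 ztop 76 c [682. 195.] r 7.1
jar [671.  74.] top 462 ztop 60 c [672.  75.] r 23.9 side 462 ztop 58 c [670.  75.] r 24.3
pink [565.   1.] top 165 ztop 55 c [568.   2.] r 27.0 side 241 ztop 53 c [567.   1.] r 27.4
purple [339. 380.] top 125 ztop 114 c [342. 389.] r 16.5 side 95 ztop 112 c [341. 388.] r 16.9
blue [232. 269.] top 132 ztop 114 c [230. 276.] r 16.4 side 105 ztop 113 c [230. 275.] r 18.1
top ((527.6983032226562, -235.18624877929688), (211.27590942382812, 123.63079071044922), 69.4577865600586) [[433.0, -312.0], [549.0, -356.0], [623.0, -158.0], [507.0, -115.0]] 25.397397667078167
side ((510.81988525390625, -228.54690551757812), (210.5666961669922, 86.68738555908203), 69.33389282226562) [[433.0, -312.0], [514.0, -342.0], [589.0, -145.0], [507.0, -115.0]] 25.501572437498226
```

View pics/crop1.png

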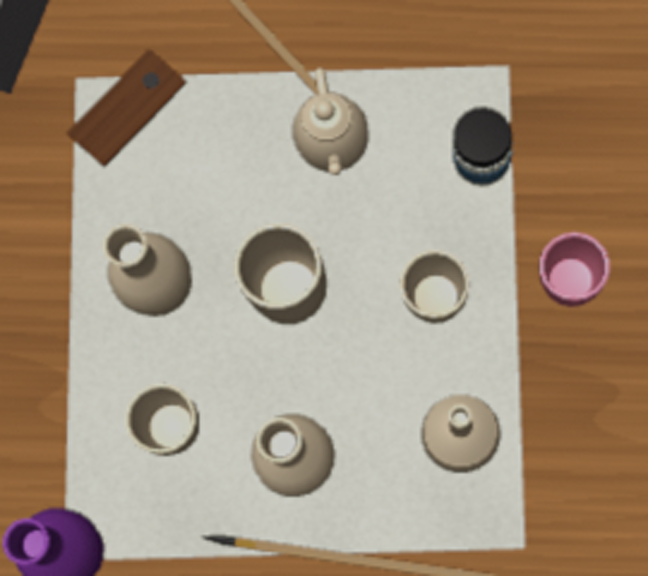

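The crop confirms which pieces are meant. The wide-lipped flasks are at crop (128,248) and (280,440), and the thin-necked vase at (460,418) is not one of them. The small cups are at (435,287) and (163,420), and the cup at (280,268) is the larger tea cup. Purple and pink pieces are excluded. Next I'll refine the box pose and work out the first move.

```bash
sed -i 's/-380)<170/-560)<165/; s/1\]+250)<170/1]+240)<160/' m.py; python3 m.py | tail -2
cat > go.py <<'E'
import sys
from h import *
s=ctrl.state();q=s["orientation"];A=R.from_quat([q[1],q[2],q[3],q[0]]).as_matrix()
d=np.array([float(a) for a in sys.argv[1:4]])-s["position"]
y=A[:,1];print("t",s["t"],"pos",s["position"].round(1),"units",(A.T@d/40).round(2),"yaw to box, units",round(np.degrees(np.arctan2(y[1],y[0])-np.arctan2(.936,.351))/5,2),"w",round(s["width"],1))
E
python3 go.py 559.5 333 200
```

```text
top ((557.9946899414062, -246.6335906982422), (211.40771484375, 188.4607391357422), 69.43412017822266) [[433.0, -312.0], [609.0, -379.0], [683.0, -181.0], [507.0, -115.0]] 25.334224719154236
side ((557.4810180664062, -245.86341857910156), (210.8741455078125, 186.39358520507812), 69.40283966064453) [[433.0, -312.0], [608.0, -377.0], [682.0, -180.0], [507.0, -114.0]] 25.383635075129746
t 0.1 pos [171.2 600.5 246.6] units [-11.17  -3.77   1.17] yaw to box, units 0.93 w 87.4
```

```bash
python3 -m pendant '[{"wz":0.93},{}]'; python3 go.py 559.5 333 200
```

```text
t 0.1 pos [171.2 600.5 246.6] units [-11.17  -3.77   1.17] yaw to box, units 0.93 w 87.4invalid input
```

```bash
python3 -m pendant '[{"dx":0,"dy":0,"dz":0,"wx":0,"wy":0,"wz":0.93,"jaw":0},{"dx":0,"dy":0,"dz":0,"wx":0,"wy":0,"wz":0,"jaw":0}]'; python3 go.py 559.5 333 200
```

```text
t: 0.27
position: [171.3, 600.8, 246.9]
orientation: [-0.0, 0.18, 0.984, -0.001]
wrist_force: [0.3, 0.1, 0.4]
width: 86.9
gripper_force: 0.0
t 0.2667 pos [171.3 600.8 246.9] units [-11.45  -2.82   1.18] yaw to box, units -0.04 w 86.9
```

```bash
python3 -m pendant '[{"dx":-0.95,"dy":-0.24},{"dx":-0.95,"dy":-0.24},{"dx":-0.95,"dy":-0.24},{"dx":-0.95,"dy":-0.24},{"dx":-0.95,"dy":-0.24},{"dx":-0.95,"dy":-0.24},{"dx":-0.95,"dy":-0.24},{"dx":-0.95,"dy":-0.24},{"dx":-0.95,"dy":-0.24},{"dx":-0.95,"dy":-0.24},{"dx":-0.95,"dy":-0.24},{"dx":-0.95,"dy":-0.2}]'; python3 go.py 559.5 333 200
```

```text
t 0.2667 pos [171.3 600.8 246.9] units [-11.45  -2.82   1.18] yaw to box, units -0.04 w 86.9invalid input
```

```bash
python3 -m pendant '[{"dx":-0.95,"dy":-0.24,"dz":0,"jaw":0},{"dx":-0.95,"dy":-0.24,"dz":0,"jaw":0}]' || python3 -m pendant '[{"dx":-0.95,"dy":-0.24,"dz":0,"wx":0,"wy":0,"wz":0},{"dx":-0.95,"dy":-0.24,"dz":0,"wx":0,"wy":0,"wz":0}]';  python3 go.py 559.5 333 200
```

```text
t 0.2667 pos [171.3 600.8 246.9] units [-11.45  -2.82   1.18] yaw to box, units -0.04 w 86.9invalid input
invalid input
```

All seven keys are needed in every row.

```bash
python3 -m pendant '[{"dx":-0.95,"dy":-0.24,"dz":0,"wx":0,"wy":0,"wz":0,"jaw":0},{"dx":-0.95,"dy":-0.24,"dz":0,"wx":0,"wy":0,"wz":0,"jaw":0},{"dx":-0.95,"dy":-0.24,"dz":0,"wx":0,"wy":0,"wz":0,"jaw":0},{"dx":-0.95,"dy":-0.24,"dz":0,"wx":0,"wy":0,"wz":0,"jaw":0},{"dx":-0.95,"dy":-0.24,"dz":0,"wx":0,"wy":0,"wz":0,"jaw":0},{"dx":-0.95,"dy":-0.24,"dz":0,"wx":0,"wy":0,"wz":0,"jaw":0},{"dx":-0.95,"dy":-0.24,"dz":0,"wx":0,"wy":0,"wz":0,"jaw":0},{"dx":-0.95,"dy":-0.24,"dz":0,"wx":0,"wy":0,"wz":0,"jaw":0},{"dx":-0.95,"dy":-0.24,"dz":0,"wx":0,"wy":0,"wz":0,"jaw":0},{"dx":-0.95,"dy":-0.24,"dz":0,"wx":0,"wy":0,"wz":0,"jaw":0},{"dx":-0.95,"dy":-0.24,"dz":0,"wx":0,"wy":0,"wz":0,"jaw":0},{"dx":-0.95,"dy":-0.24,"dz":0,"wx":0,"wy":0,"wz":0,"jaw":0}]';  python3 go.py 559.5 333 200
```

```text
t: 1.27
position: [559.1, 331.5, 247.2]
orientation: [-0.0, 0.177, 0.984, -0.0]
wrist_force: [0.3, 1.5, -0.2]
width: 86.9
gripper_force: 0.0
t 1.2667 pos [559.1 331.5 247.2] units [0.   0.04 1.18] yaw to box, units 0.02 w 86.9
```

```bash
python3 -m pendant '[{"dx":0,"dy":0.03,"dz":0.6,"wx":0,"wy":0,"wz":0,"jaw":0},{"dx":0,"dy":0,"dz":0.6,"wx":0,"wy":0,"wz":0,"jaw":0},{"dx":0,"dy":0,"dz":0.6,"wx":0,"wy":0,"wz":0,"jaw":0},{"dx":0,"dy":0,"dz":0.6,"wx":0,"wy":0,"wz":0,"jaw":0},{"dx":0,"dy":0,"dz":0.6,"wx":0,"wy":0,"wz":0,"jaw":0},{"dx":0,"dy":0,"dz":0.5,"wx":0,"wy":0,"wz":0,"jaw":0},{"dx":0,"dy":0,"dz":0.25,"wx":0,"wy":0,"wz":0,"jaw":0},{"dx":0,"dy":0,"dz":0,"wx":0,"wy":0,"wz":0,"jaw":0}]'
python3 -m pendant '[{"dx":0,"dy":0,"dz":0,"wx":0,"wy":0,"wz":0,"jaw":255},{"dx":0,"dy":0,"dz":0,"wx":0,"wy":0,"wz":0,"jaw":255},{"dx":0,"dy":0,"dz":0,"wx":0,"wy":0,"wz":0,"jaw":255},{"dx":0,"dy":0,"dz":0,"wx":0,"wy":0,"wz":0,"jaw":255},{"dx":0,"dy":0,"dz":0,"wx":0,"wy":0,"wz":0,"jaw":255},{"dx":0,"dy":0,"dz":0,"wx":0,"wy":0,"wz":0,"jaw":255},{"dx":0,"dy":0,"dz":0,"wx":0,"wy":0,"wz":0,"jaw":255},{"dx":0,"dy":0,"dz":0,"wx":0,"wy":0,"wz":0,"jaw":255}]' 15
```

```text
t: 1.93
position: [556.1, 333.1, 94.0]
orientation: [-0.003, 0.178, 0.984, -0.002]
wrist_force: [0.2, -0.7, -0.4]
width: 86.9
gripper_force: 0.0
t: 2.6
position: [558.3, 334.1, 97.7]
orientation: [0.0, 0.178, 0.984, 0.0]
wrist_force: [0.3, 0.1, 0.2]
width: 41.5
gripper_force: 0.0
```

```bash
python3 -m pendant '[{"dx":0,"dy":0,"dz":0,"wx":0,"wy":0,"wz":0,"jaw":255},{"dx":0,"dy":0,"dz":0,"wx":0,"wy":0,"wz":0,"jaw":255},{"dx":0,"dy":0,"dz":0,"wx":0,"wy":0,"wz":0,"jaw":255},{"dx":0,"dy":0,"dz":0,"wx":0,"wy":0,"wz":0,"jaw":255},{"dx":0,"dy":0,"dz":0,"wx":0,"wy":0,"wz":0,"jaw":255}]' 15; python3 go.py 559.5 333 98
```

```text
t: 3.02
position: [558.3, 334.2, 97.6]
orientation: [0.0, 0.179, 0.984, 0.0]
wrist_force: [0.2, 0.8, 0.6]
width: 30.2
gripper_force: 14.7
t 3.0167 pos [558.3 334.2  97.6] units [-0.04 -0.02 -0.01] yaw to box, units -0.0 w 30.2
```

```bash
python3 -m pendant '[{"dx":0,"dy":0,"dz":-0.1,"wx":0,"wy":0,"wz":0,"jaw":255},{"dx":0,"dy":0,"dz":-0.2,"wx":0,"wy":0,"wz":0,"jaw":255},{"dx":0,"dy":0,"dz":-0.4,"wx":0,"wy":0,"wz":0,"jaw":255},{"dx":0,"dy":0,"dz":-0.6,"wx":0,"wy":0,"wz":0,"jaw":255},{"dx":0,"dy":0,"dz":-0.6,"wx":0,"wy":0,"wz":0,"jaw":255},{"dx":0,"dy":0,"dz":-0.6,"wx":0,"wy":0,"wz":0,"jaw":255},{"dx":0,"dy":0,"dz":-0.6,"wx":0,"wy":0,"wz":0,"jaw":255},{"dx":0,"dy":0,"dz":-0.4,"wx":0,"wy":0,"wz":0,"jaw":255},{"dx":0,"dy":0,"dz":-0.2,"wx":0,"wy":0,"wz":0,"jaw":255},{"dx":0,"dy":0,"dz":0,"wx":0,"wy":0,"wz":0,"jaw":255}]' 20; python3 go.py 575.5 -306.5 245
python3 - <<'E'
from h import *
p,d=ctrl.get_image("side");cv2.imwrite("pics/lift1.png",cv2.resize(p[0:240,240:560,::-1],None,fx=2,fy=2))
E
```

```text
t: 3.85
position: [559.4, 334.6, 248.7]
orientation: [0.002, 0.179, 0.984, 0.001]
wrist_force: [0.2, 0.6, -2.0]
width: 29.9
gripper_force: 19.7
t 3.85 pos [559.4 334.6 248.7] units [ -6.01 -14.86   0.06] yaw to box, units -0.0 w 29.9
```

View pics/lift1.png

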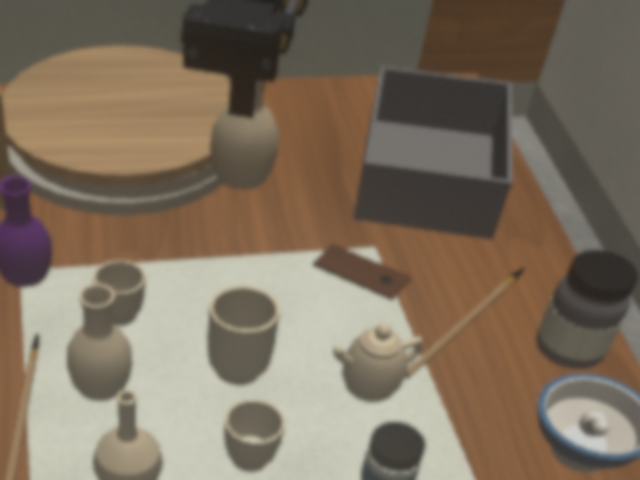

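The flask hangs upright at crop (245,145), and the other pieces are undisturbed. Carrying it to the far large bay.

```bash
python3 -m pendant '[{"dx":-0.1,"dy":-0.2,"dz":0,"wx":0,"wy":0,"wz":0,"jaw":255},{"dx":-0.2,"dy":-0.5,"dz":0,"wx":0,"wy":0,"wz":0,"jaw":255},{"dx":-0.3,"dy":-0.7,"dz":0,"wx":0,"wy":0,"wz":0,"jaw":255},{"dx":-0.3,"dy":-0.75,"dz":0,"wx":0,"wy":0,"wz":0,"jaw":255},{"dx":-0.3,"dy":-0.75,"dz":0,"wx":0,"wy":0,"wz":0,"jaw":255},{"dx":-0.3,"dy":-0.75,"dz":0,"wx":0,"wy":0,"wz":0,"jaw":255},{"dx":-0.3,"dy":-0.75,"dz":0,"wx":0,"wy":0,"wz":0,"jaw":255},{"dx":-0.3,"dy":-0.75,"dz":0,"wx":0,"wy":0,"wz":0,"jaw":255},{"dx":-0.3,"dy":-0.75,"dz":0,"wx":0,"wy":0,"wz":0,"jaw":255},{"dx":-0.3,"dy":-0.75,"dz":0,"wx":0,"wy":0,"wz":0,"jaw":255},{"dx":-0.3,"dy":-0.75,"dz":0,"wx":0,"wy":0,"wz":0,"jaw":255},{"dx":-0.3,"dy":-0.75,"dz":0,"wx":0,"wy":0,"wz":0,"jaw":255}]'
python3 -m pendant '[{"dx":-0.3,"dy":-0.75,"dz":0,"wx":0,"wy":0,"wz":0,"jaw":255},{"dx":-0.3,"dy":-0.75,"dz":0,"wx":0,"wy":0,"wz":0,"jaw":255},{"dx":-0.3,"dy":-0.75,"dz":0,"wx":0,"wy":0,"wz":0,"jaw":255},{"dx":-0.3,"dy":-0.75,"dz":0,"wx":0,"wy":0,"wz":0,"jaw":255},{"dx":-0.3,"dy":-0.75,"dz":0,"wx":0,"wy":0,"wz":0,"jaw":255},{"dx":-0.3,"dy":-0.75,"dz":0,"wx":0,"wy":0,"wz":0,"jaw":255},{"dx":-0.3,"dy":-0.75,"dz":0,"wx":0,"wy":0,"wz":0,"jaw":255},{"dx":-0.3,"dy":-0.75,"dz":0,"wx":0,"wy":0,"wz":0,"jaw":255},{"dx":-0.2,"dy":-0.45,"dz":0,"wx":0,"wy":0,"wz":0,"jaw":255},{"dx":-0.1,"dy":-0.2,"dz":0,"wx":0,"wy":0,"wz":0,"jaw":255},{"dx":0,"dy":0,"dz":0,"wx":0,"wy":0,"wz":0,"jaw":255},{"dx":0,"dy":0,"dz":0,"wx":0,"wy":0,"wz":0,"jaw":255}]'
python3 go.py 575.8 -306.4 107
```

```text
t: 4.9
position: [565.8, -19.5, 243.3]
orientation: [-0.002, 0.179, 0.984, -0.0]
wrist_force: [0.8, -0.3, -1.0]
width: 30.0
gripper_force: 19.7
t: 5.9
position: [574.3, -303.8, 244.0]
orientation: [-0.001, 0.179, 0.984, 0.001]
wrist_force: [-0.8, 1.3, -1.9]
width: 30.0
gripper_force: 19.7
t 5.9 pos [ 574.3 -303.8  244. ] units [-0.07 -0.05  3.42] yaw to box, units -0.01 w 30.0
```

```bash
python3 -m pendant '[{"dx":-0.07,"dy":-0.05,"dz":0.2,"wx":0,"wy":0,"wz":0,"jaw":255},{"dx":0,"dy":0,"dz":0.5,"wx":0,"wy":0,"wz":0,"jaw":255},{"dx":0,"dy":0,"dz":0.5,"wx":0,"wy":0,"wz":0,"jaw":255},{"dx":0,"dy":0,"dz":0.5,"wx":0,"wy":0,"wz":0,"jaw":255},{"dx":0,"dy":0,"dz":0.5,"wx":0,"wy":0,"wz":0,"jaw":255},{"dx":0,"dy":0,"dz":0.4,"wx":0,"wy":0,"wz":0,"jaw":255},{"dx":0,"dy":0,"dz":0.3,"wx":0,"wy":0,"wz":0,"jaw":255},{"dx":0,"dy":0,"dz":0.2,"wx":0,"wy":0,"wz":0,"jaw":255},{"dx":0,"dy":0,"dz":0.1,"wx":0,"wy":0,"wz":0,"jaw":255},{"dx":0,"dy":0,"dz":0,"wx":0,"wy":0,"wz":0,"jaw":255},{"dx":0,"dy":0,"dz":0,"wx":0,"wy":0,"wz":0,"jaw":255}]'
python3 go.py 575.8 -306.4 105.6
```

```text
t: 6.82
position: [577.4, -307.4, 118.3]
orientation: [0.0, 0.178, 0.984, -0.0]
wrist_force: [-0.1, 0.0, -1.8]
width: 29.5
gripper_force: 19.7
t 6.8167 pos [ 577.4 -307.4  118.3] units [0.05 0.01 0.32] yaw to box, units 0.0 w 29.5
```

```bash
python3 -m pendant '[{"dx":0.04,"dy":0,"dz":0.12,"wx":0,"wy":0,"wz":0,"jaw":255},{"dx":0,"dy":0,"dz":0.05,"wx":0,"wy":0,"wz":0,"jaw":255},{"dx":0,"dy":0,"dz":0.03,"wx":0,"wy":0,"wz":0,"jaw":255},{"dx":0,"dy":0,"dz":0,"wx":0,"wy":0,"wz":0,"jaw":255}]'; python3 -m pendant '[{"dx":0,"dy":0,"dz":0.05,"wx":0,"wy":0,"wz":0,"jaw":255},{"dx":0,"dy":0,"dz":0.03,"wx":0,"wy":0,"wz":0,"jaw":255},{"dx":0,"dy":0,"dz":0,"wx":0,"wy":0,"wz":0,"jaw":255}]'
```

```text
t: 7.15
position: [575.3, -306.8, 109.4]
orientation: [-0.0, 0.179, 0.984, 0.0]
wrist_force: [0.1, -0.3, -1.9]
width: 30.3
gripper_force: 19.7
t: 7.4
position: [575.3, -306.7, 106.0]
orientation: [-0.0, 0.179, 0.984, 0.0]
wrist_force: [0.4, 0.4, -2.8]
width: 29.5
gripper_force: 19.7
```

```bash
python3 -m pendant '[{"dx":0,"dy":0,"dz":0.025,"wx":0,"wy":0,"wz":0,"jaw":255},{"dx":0,"dy":0,"dz":0,"wx":0,"wy":0,"wz":0,"jaw":255}]'; python3 -m pendant '[{"dx":0,"dy":0,"dz":0.025,"wx":0,"wy":0,"wz":0,"jaw":255},{"dx":0,"dy":0,"dz":0,"wx":0,"wy":0,"wz":0,"jaw":255}]'
```

```text
t: 7.57
position: [575.7, -306.9, 105.7]
orientation: [0.0, 0.179, 0.984, -0.0]
wrist_force: [0.3, -0.4, -0.2]
width: 29.8
gripper_force: 19.6
t: 7.73
position: [576.2, -307.2, 105.7]
orientation: [0.001, 0.178, 0.984, -0.0]
wrist_force: [-1.6, 0.9, 3.8]
width: 29.7
gripper_force: 19.4
```

```bash
python3 -m pendant '[{"dx":0,"dy":0,"dz":0,"wx":0,"wy":0,"wz":0,"jaw":60},{"dx":0,"dy":0,"dz":0,"wx":0,"wy":0,"wz":0,"jaw":60},{"dx":0,"dy":0,"dz":0,"wx":0,"wy":0,"wz":0,"jaw":60},{"dx":0,"dy":0,"dz":0,"wx":0,"wy":0,"wz":0,"jaw":60},{"dx":0,"dy":0,"dz":0,"wx":0,"wy":0,"wz":0,"jaw":60},{"dx":0,"dy":0,"dz":0,"wx":0,"wy":0,"wz":0,"jaw":60},{"dx":0,"dy":0,"dz":-0.2,"wx":0,"wy":0,"wz":0,"jaw":60},{"dx":0,"dy":0,"dz":-0.7,"wx":0,"wy":0,"wz":0,"jaw":60},{"dx":0,"dy":0,"dz":-0.9,"wx":0,"wy":0,"wz":0,"jaw":60},{"dx":0,"dy":0,"dz":-0.9,"wx":0,"wy":0,"wz":0,"jaw":60},{"dx":0,"dy":0,"dz":-0.6,"wx":0,"wy":0,"wz":0,"jaw":60},{"dx":0,"dy":0,"dz":0,"wx":0,"wy":0,"wz":0,"jaw":0}]'; python3 go.py 418.5 213.5 97.5
python3 - <<'E'
from h import *
p,d=ctrl.get_image("top");cv2.imwrite("pics/pl1.png",cv2.resize(p[90:270,410:640,::-1],None,fx=3,fy=3))
E
```

```text
t: 8.73
position: [578.4, -308.7, 245.2]
orientation: [0.006, 0.178, 0.984, -0.003]
wrist_force: [-0.2, -0.6, 1.0]
width: 68.4
gripper_force: 0.0
t 8.7333 pos [ 578.4 -308.7  245.2] units [ 8.37 10.83  3.56] yaw to box, units -0.0 w 68.4
```

View pics/pl1.png

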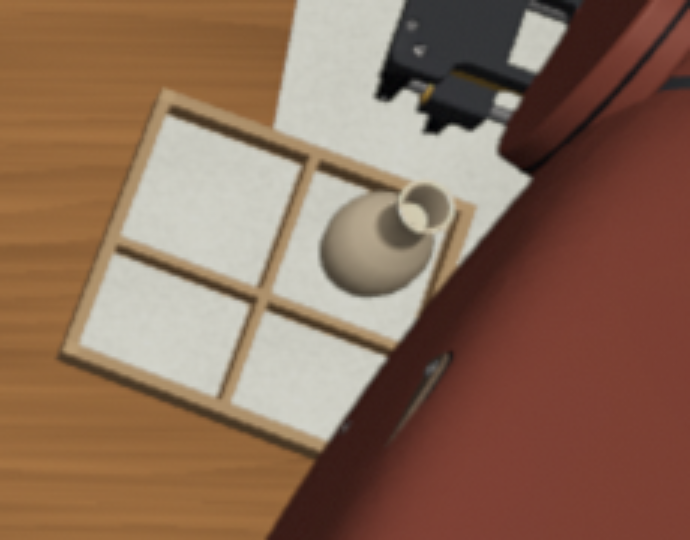

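The flask stands upright in the far-right large bay, with its lip at crop (425,208). Moving to the second flask.

```bash
python3 -m pendant '[{"dx":0.6,"dy":0.75,"dz":0,"wx":0,"wy":0,"wz":0,"jaw":0},{"dx":0.6,"dy":0.75,"dz":0,"wx":0,"wy":0,"wz":0,"jaw":0},{"dx":0.6,"dy":0.75,"dz":0,"wx":0,"wy":0,"wz":0,"jaw":0},{"dx":0.6,"dy":0.75,"dz":0,"wx":0,"wy":0,"wz":0,"jaw":0},{"dx":0.6,"dy":0.75,"dz":0,"wx":0,"wy":0,"wz":0,"jaw":0},{"dx":0.6,"dy":0.75,"dz":0,"wx":0,"wy":0,"wz":0,"jaw":0},{"dx":0.6,"dy":0.75,"dz":0,"wx":0,"wy":0,"wz":0,"jaw":0},{"dx":0.6,"dy":0.75,"dz":0,"wx":0,"wy":0,"wz":0,"jaw":0},{"dx":0.6,"dy":0.75,"dz":0,"wx":0,"wy":0,"wz":0,"jaw":0},{"dx":0.6,"dy":0.75,"dz":0,"wx":0,"wy":0,"wz":0,"jaw":0},{"dx":0.6,"dy":0.75,"dz":0,"wx":0,"wy":0,"wz":0,"jaw":0},{"dx":0.6,"dy":0.75,"dz":0,"wx":0,"wy":0,"wz":0,"jaw":0}]'
python3 -m pendant '[{"dx":0.6,"dy":0.75,"dz":0,"wx":0,"wy":0,"wz":0,"jaw":0},{"dx":0.55,"dy":0.7,"dz":0,"wx":0,"wy":0,"wz":0,"jaw":0},{"dx":0,"dy":0.35,"dz":0,"wx":0,"wy":0,"wz":0,"jaw":0},{"dx":0,"dy":0,"dz":0,"wx":0,"wy":0,"wz":0,"jaw":0},{"dx":0,"dy":0,"dz":0,"wx":0,"wy":0,"wz":0,"jaw":0}]'; python3 go.py 418.5 213.5 97.5
```

```text
t: 9.78
position: [430.7, 132.9, 235.5]
orientation: [-0.001, 0.179, 0.984, -0.0]
wrist_force: [0.1, 0.6, -0.2]
width: 87.0
gripper_force: 0.0
t: 10.2
position: [413.7, 215.3, 235.4]
orientation: [-0.001, 0.177, 0.984, -0.001]
wrist_force: [-0.8, -0.5, -0.5]
width: 86.8
gripper_force: 0.0
t 10.2 pos [413.7 215.3 235.4] units [-0.13  0.01  3.45] yaw to box, units 0.02 w 86.8
```

```bash
python3 -m pendant '[{"dx":-0.12,"dy":0,"dz":0.6,"wx":0,"wy":0,"wz":0,"jaw":0},{"dx":0,"dy":0,"dz":0.6,"wx":0,"wy":0,"wz":0,"jaw":0},{"dx":0,"dy":0,"dz":0.6,"wx":0,"wy":0,"wz":0,"jaw":0},{"dx":0,"dy":0,"dz":0.6,"wx":0,"wy":0,"wz":0,"jaw":0},{"dx":0,"dy":0,"dz":0.5,"wx":0,"wy":0,"wz":0,"jaw":0},{"dx":0,"dy":0,"dz":0.35,"wx":0,"wy":0,"wz":0,"jaw":0},{"dx":0,"dy":0,"dz":0.2,"wx":0,"wy":0,"wz":0,"jaw":0},{"dx":0,"dy":0,"dz":0,"wx":0,"wy":0,"wz":0,"jaw":0},{"dx":0,"dy":0,"dz":0,"wx":0,"wy":0,"wz":0,"jaw":0}]'; python3 go.py 418.5 213.5 97.5
```

```text
t: 10.95
position: [419.1, 212.5, 98.3]
orientation: [-0.0, 0.179, 0.984, -0.0]
wrist_force: [0.5, -0.3, 0.8]
width: 86.7
gripper_force: 0.0
t 10.95 pos [419.1 212.5  98.3] units [0.02 0.02 0.02] yaw to box, units -0.02 w 86.7
```

```bash
python3 -m pendant '[{"dx":0,"dy":0.02,"dz":0.02,"wx":0,"wy":0,"wz":0,"jaw":255},{"dx":0,"dy":0,"dz":0,"wx":0,"wy":0,"wz":0,"jaw":255},{"dx":0,"dy":0,"dz":0,"wx":0,"wy":0,"wz":0,"jaw":255},{"dx":0,"dy":0,"dz":0,"wx":0,"wy":0,"wz":0,"jaw":255},{"dx":0,"dy":0,"dz":0,"wx":0,"wy":0,"wz":0,"jaw":255},{"dx":0,"dy":0,"dz":0,"wx":0,"wy":0,"wz":0,"jaw":255},{"dx":0,"dy":0,"dz":0,"wx":0,"wy":0,"wz":0,"jaw":255},{"dx":0,"dy":0,"dz":0,"wx":0,"wy":0,"wz":0,"jaw":255},{"dx":0,"dy":0,"dz":0,"wx":0,"wy":0,"wz":0,"jaw":255},{"dx":0,"dy":0,"dz":0,"wx":0,"wy":0,"wz":0,"jaw":255},{"dx":0,"dy":0,"dz":0,"wx":0,"wy":0,"wz":0,"jaw":255},{"dx":0,"dy":0,"dz":0,"wx":0,"wy":0,"wz":0,"jaw":255}]' 20
python3 -m pendant '[{"dx":0,"dy":0,"dz":0,"wx":0,"wy":0,"wz":0,"jaw":255},{"dx":0,"dy":0,"dz":0,"wx":0,"wy":0,"wz":0,"jaw":255}]'
```

```text
t: 11.95
position: [419.3, 214.2, 97.6]
orientation: [0.0, 0.179, 0.984, 0.0]
wrist_force: [0.3, 0.7, -0.0]
width: 30.3
gripper_force: 19.6
t: 12.12
position: [419.3, 214.1, 97.6]
orientation: [0.0, 0.179, 0.984, 0.0]
wrist_force: [-0.2, 1.5, 0.8]
width: 29.7
gripper_force: 19.6
```

```bash
python3 -m pendant '[{"dx":0,"dy":0,"dz":-0.1,"wx":0,"wy":0,"wz":0,"jaw":255},{"dx":0,"dy":0,"dz":-0.2,"wx":0,"wy":0,"wz":0,"jaw":255},{"dx":0,"dy":0,"dz":-0.4,"wx":0,"wy":0,"wz":0,"jaw":255},{"dx":0,"dy":0,"dz":-0.6,"wx":0,"wy":0,"wz":0,"jaw":255},{"dx":0,"dy":0,"dz":-0.6,"wx":0,"wy":0,"wz":0,"jaw":255},{"dx":0,"dy":0,"dz":-0.6,"wx":0,"wy":0,"wz":0,"jaw":255},{"dx":0,"dy":0,"dz":-0.6,"wx":0,"wy":0,"wz":0,"jaw":255},{"dx":0,"dy":0,"dz":-0.4,"wx":0,"wy":0,"wz":0,"jaw":255},{"dx":0,"dy":0,"dz":-0.2,"wx":0,"wy":0,"wz":0,"jaw":255},{"dx":0,"dy":0,"dz":-0.1,"wx":0,"wy":0,"wz":0,"jaw":255},{"dx":0,"dy":0,"dz":0,"wx":0,"wy":0,"wz":0,"jaw":255}]'; python3 go.py 610.9 -212.8 245
```

```text
t: 13.03
position: [419.4, 214.1, 250.1]
orientation: [0.0, 0.179, 0.984, 0.0]
wrist_force: [0.4, 0.2, -2.4]
width: 29.9
gripper_force: 19.7
t 13.0333 pos [419.4 214.1 250.1] units [-8.23 -8.31  0.13] yaw to box, units -0.0 w 29.9
```

```bash
python3 -m pendant '[{"dx":-0.2,"dy":-0.2,"dz":0,"wx":0,"wy":0,"wz":0,"jaw":255},{"dx":-0.4,"dy":-0.4,"dz":0,"wx":0,"wy":0,"wz":0,"jaw":255},{"dx":-0.5,"dy":-0.5,"dz":0,"wx":0,"wy":0,"wz":0,"jaw":255},{"dx":-0.5,"dy":-0.5,"dz":0,"wx":0,"wy":0,"wz":0,"jaw":255},{"dx":-0.5,"dy":-0.5,"dz":0,"wx":0,"wy":0,"wz":0,"jaw":255},{"dx":-0.5,"dy":-0.5,"dz":0,"wx":0,"wy":0,"wz":0,"jaw":255},{"dx":-0.5,"dy":-0.5,"dz":0,"wx":0,"wy":0,"wz":0,"jaw":255},{"dx":-0.5,"dy":-0.5,"dz":0,"wx":0,"wy":0,"wz":0,"jaw":255},{"dx":-0.5,"dy":-0.5,"dz":0,"wx":0,"wy":0,"wz":0,"jaw":255},{"dx":-0.5,"dy":-0.5,"dz":0,"wx":0,"wy":0,"wz":0,"jaw":255},{"dx":-0.5,"dy":-0.5,"dz":0,"wx":0,"wy":0,"wz":0,"jaw":255},{"dx":-0.5,"dy":-0.5,"dz":0,"wx":0,"wy":0,"wz":0,"jaw":255}]'
python3 -m pendant '[{"dx":-0.5,"dy":-0.5,"dz":0,"wx":0,"wy":0,"wz":0,"jaw":255},{"dx":-0.5,"dy":-0.5,"dz":0,"wx":0,"wy":0,"wz":0,"jaw":255},{"dx":-0.5,"dy":-0.5,"dz":0,"wx":0,"wy":0,"wz":0,"jaw":255},{"dx":-0.5,"dy":-0.5,"dz":0,"wx":0,"wy":0,"wz":0,"jaw":255},{"dx":-0.4,"dy":-0.5,"dz":0,"wx":0,"wy":0,"wz":0,"jaw":255},{"dx":-0.2,"dy":-0.2,"dz":0,"wx":0,"wy":0,"wz":0,"jaw":255},{"dx":0,"dy":0,"dz":0,"wx":0,"wy":0,"wz":0,"jaw":255},{"dx":0,"dy":0,"dz":0,"wx":0,"wy":0,"wz":0,"jaw":255}]'; python3 go.py 610.9 -212.8 106
```

```text
t: 14.03
position: [549.6, -76.4, 247.4]
orientation: [-0.002, 0.179, 0.984, 0.0]
wrist_force: [0.3, 0.4, -1.3]
width: 29.9
gripper_force: 19.8
t: 14.7
position: [608.8, -212.1, 247.7]
orientation: [-0.002, 0.179, 0.984, 0.001]
wrist_force: [0.1, 0.1, -2.5]
width: 30.0
gripper_force: 19.8
t 14.7 pos [ 608.8 -212.1  247.7] units [-0.07 -0.    3.54] yaw to box, units -0.02 w 30.0
```

```bash
python3 -m pendant '[{"dx":-0.04,"dy":0,"dz":0.2,"wx":0,"wy":0,"wz":0,"jaw":255},{"dx":0,"dy":0,"dz":0.5,"wx":0,"wy":0,"wz":0,"jaw":255},{"dx":0,"dy":0,"dz":0.5,"wx":0,"wy":0,"wz":0,"jaw":255},{"dx":0,"dy":0,"dz":0.5,"wx":0,"wy":0,"wz":0,"jaw":255},{"dx":0,"dy":0,"dz":0.5,"wx":0,"wy":0,"wz":0,"jaw":255},{"dx":0,"dy":0,"dz":0.5,"wx":0,"wy":0,"wz":0,"jaw":255},{"dx":0,"dy":0,"dz":0.3,"wx":0,"wy":0,"wz":0,"jaw":255},{"dx":0,"dy":0,"dz":0.2,"wx":0,"wy":0,"wz":0,"jaw":255},{"dx":0,"dy":0,"dz":0.1,"wx":0,"wy":0,"wz":0,"jaw":255},{"dx":0,"dy":0,"dz":0,"wx":0,"wy":0,"wz":0,"jaw":255},{"dx":0,"dy":0,"dz":0,"wx":0,"wy":0,"wz":0,"jaw":255}]'
python3 go.py 610.9 -212.8 106
```

```text
t: 15.62
position: [611.8, -212.5, 118.5]
orientation: [0.001, 0.178, 0.984, -0.0]
wrist_force: [-0.3, 0.3, -1.5]
width: 30.1
gripper_force: 19.8
t 15.6167 pos [ 611.8 -212.5  118.5] units [ 0.02 -0.01  0.31] yaw to box, units 0.0 w 30.1
```

```bash
python3 -m pendant '[{"dx":0.02,"dy":0,"dz":0.15,"wx":0,"wy":0,"wz":0,"jaw":255},{"dx":0,"dy":0,"dz":0.08,"wx":0,"wy":0,"wz":0,"jaw":255},{"dx":0,"dy":0,"dz":0.03,"wx":0,"wy":0,"wz":0,"jaw":255},{"dx":0,"dy":0,"dz":0.02,"wx":0,"wy":0,"wz":0,"jaw":255},{"dx":0,"dy":0,"dz":0,"wx":0,"wy":0,"wz":0,"jaw":255}]'; python3 -m pendant '[{"dx":0,"dy":0,"dz":0.025,"wx":0,"wy":0,"wz":0,"jaw":255},{"dx":0,"dy":0,"dz":0,"wx":0,"wy":0,"wz":0,"jaw":255}]';python3 -m pendant '[{"dx":0,"dy":0,"dz":0.02,"wx":0,"wy":0,"wz":0,"jaw":255},{"dx":0,"dy":0,"dz":0,"wx":0,"wy":0,"wz":0,"jaw":255}]'
```

```text
t: 16.03
position: [610.4, -212.3, 106.2]
orientation: [-0.0, 0.179, 0.984, 0.0]
wrist_force: [-0.1, -0.3, -1.7]
width: 30.2
gripper_force: 19.8
t: 16.2
position: [610.8, -212.4, 105.8]
orientation: [0.0, 0.179, 0.984, -0.0]
wrist_force: [-0.1, -0.4, 0.0]
width: 29.3
gripper_force: 19.7
t: 16.37
position: [611.2, -212.6, 105.8]
orientation: [0.001, 0.179, 0.984, -0.0]
wrist_force: [-0.8, -0.0, 4.9]
width: 29.6
gripper_force: 19.4
```

```bash
python3 -m pendant '[{"dx":0,"dy":0,"dz":0,"wx":0,"wy":0,"wz":0,"jaw":60},{"dx":0,"dy":0,"dz":0,"wx":0,"wy":0,"wz":0,"jaw":60},{"dx":0,"dy":0,"dz":0,"wx":0,"wy":0,"wz":0,"jaw":60},{"dx":0,"dy":0,"dz":0,"wx":0,"wy":0,"wz":0,"jaw":60},{"dx":0,"dy":0,"dz":0,"wx":0,"wy":0,"wz":0,"jaw":60},{"dx":0,"dy":0,"dz":0,"wx":0,"wy":0,"wz":0,"jaw":60},{"dx":0,"dy":0,"dz":-0.2,"wx":0,"wy":0,"wz":0,"jaw":60},{"dx":0,"dy":0,"dz":-0.7,"wx":0,"wy":0,"wz":0,"jaw":60},{"dx":0,"dy":0,"dz":-0.9,"wx":0,"wy":0,"wz":0,"jaw":60},{"dx":0,"dy":0,"dz":-0.9,"wx":0,"wy":0,"wz":0,"jaw":60},{"dx":0,"dy":0,"dz":-0.6,"wx":0,"wy":0,"wz":0,"jaw":60},{"dx":0,"dy":0,"dz":0,"wx":0,"wy":0,"wz":0,"jaw":0}]'; python3 go.py 551 109 48
```

```text
t: 17.37
position: [613.7, -213.7, 245.3]
orientation: [0.006, 0.178, 0.984, -0.002]
wrist_force: [0.4, -0.4, 0.7]
width: 68.6
gripper_force: 0.0
t 17.3667 pos [ 613.7 -213.7  245.3] units [4.36 7.01 4.87] yaw to box, units -0.0 w 68.6
```

```bash
python3 -m pendant '[{"dx":0.4,"dy":0.7,"dz":0,"wx":0,"wy":0,"wz":0,"jaw":0},{"dx":0.4,"dy":0.7,"dz":0,"wx":0,"wy":0,"wz":0,"jaw":0},{"dx":0.4,"dy":0.7,"dz":0,"wx":0,"wy":0,"wz":0,"jaw":0},{"dx":0.4,"dy":0.7,"dz":0,"wx":0,"wy":0,"wz":0,"jaw":0},{"dx":0.4,"dy":0.7,"dz":0,"wx":0,"wy":0,"wz":0,"jaw":0},{"dx":0.4,"dy":0.7,"dz":0,"wx":0,"wy":0,"wz":0,"jaw":0},{"dx":0.4,"dy":0.7,"dz":0,"wx":0,"wy":0,"wz":0,"jaw":0},{"dx":0.4,"dy":0.7,"dz":0,"wx":0,"wy":0,"wz":0,"jaw":0},{"dx":0.4,"dy":0.7,"dz":0,"wx":0,"wy":0,"wz":0,"jaw":0},{"dx":0.6,"dy":0.7,"dz":0,"wx":0,"wy":0,"wz":0,"jaw":0},{"dx":0,"dy":0,"dz":0,"wx":0,"wy":0,"wz":0,"jaw":0},{"dx":0,"dy":0,"dz":0,"wx":0,"wy":0,"wz":0,"jaw":0}]'; python3 go.py 551 109 48
python3 - <<'E'
from h import *
p,d=ctrl.get_image("top");cv2.imwrite("pics/pl2.png",p[:,:,::-1])
E
```

```text
t: 18.37
position: [550.9, 110.7, 236.7]
orientation: [0.0, 0.177, 0.984, -0.0]
wrist_force: [-0.7, -1.2, -0.2]
width: 86.6
gripper_force: 0.0
t 18.3667 pos [550.9 110.7 236.7] units [-0.02 -0.04  4.72] yaw to box, units 0.04 w 86.6
```

View pics/pl2.png

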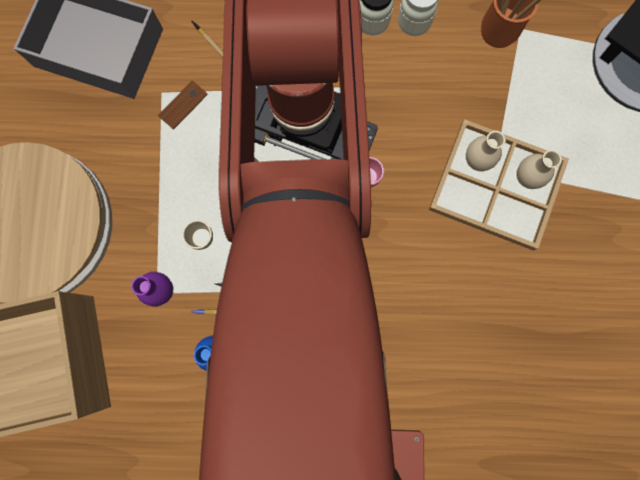

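Both flasks stand in the large bays, with lips at (495,140) and (551,159). The arm is over the right-hand sake cup, so I'll descend.

```bash
python3 -m pendant '[{"dx":0,"dy":-0.02,"dz":0.6,"wx":0,"wy":0,"wz":0,"jaw":0},{"dx":0,"dy":0,"dz":0.6,"wx":0,"wy":0,"wz":0,"jaw":0},{"dx":0,"dy":0,"dz":0.6,"wx":0,"wy":0,"wz":0,"jaw":0},{"dx":0,"dy":0,"dz":0.6,"wx":0,"wy":0,"wz":0,"jaw":0},{"dx":0,"dy":0,"dz":0.6,"wx":0,"wy":0,"wz":0,"jaw":0},{"dx":0,"dy":0,"dz":0.6,"wx":0,"wy":0,"wz":0,"jaw":0},{"dx":0,"dy":0,"dz":0.4,"wx":0,"wy":0,"wz":0,"jaw":0},{"dx":0,"dy":0,"dz":0.3,"wx":0,"wy":0,"wz":0,"jaw":0},{"dx":0,"dy":0,"dz":0.2,"wx":0,"wy":0,"wz":0,"jaw":0},{"dx":0,"dy":0,"dz":0.15,"wx":0,"wy":0,"wz":0,"jaw":0},{"dx":0,"dy":0,"dz":0,"wx":0,"wy":0,"wz":0,"jaw":0},{"dx":0,"dy":0,"dz":0,"wx":0,"wy":0,"wz":0,"jaw":0}]'; python3 go.py 551 109 48
```

```text
t: 19.42
position: [551.9, 107.9, 51.1]
orientation: [0.0, 0.179, 0.984, 0.0]
wrist_force: [0.0, -0.1, -0.6]
width: 87.0
gripper_force: 0.0
t 19.4167 pos [551.9 107.9  51.1] units [0.03 0.02 0.08] yaw to box, units -0.01 w 87.0
```

```bash
python3 -m pendant '[{"dx":0.02,"dy":0.02,"dz":0.06,"wx":0,"wy":0,"wz":0,"jaw":0},{"dx":0,"dy":0,"dz":0,"wx":0,"wy":0,"wz":0,"jaw":255},{"dx":0,"dy":0,"dz":0,"wx":0,"wy":0,"wz":0,"jaw":255},{"dx":0,"dy":0,"dz":0,"wx":0,"wy":0,"wz":0,"jaw":255},{"dx":0,"dy":0,"dz":0,"wx":0,"wy":0,"wz":0,"jaw":255},{"dx":0,"dy":0,"dz":0,"wx":0,"wy":0,"wz":0,"jaw":255},{"dx":0,"dy":0,"dz":0,"wx":0,"wy":0,"wz":0,"jaw":255},{"dx":0,"dy":0,"dz":0,"wx":0,"wy":0,"wz":0,"jaw":255},{"dx":0,"dy":0,"dz":0,"wx":0,"wy":0,"wz":0,"jaw":255},{"dx":0,"dy":0,"dz":0,"wx":0,"wy":0,"wz":0,"jaw":255}]' 12; python3 go.py 551 109 48
```

```text
t: 20.25
position: [550.9, 109.3, 48.2]
orientation: [0.0, 0.179, 0.984, 0.0]
wrist_force: [0.9, 0.9, 0.5]
width: 52.7
gripper_force: 12.0
t 20.25 pos [550.9 109.3  48.2] units [-0.   -0.01  0.01] yaw to box, units -0.0 w 52.7
```

```bash
python3 -m pendant '[{"dx":0,"dy":0,"dz":-0.1,"wx":0,"wy":0,"wz":0,"jaw":255},{"dx":0,"dy":0,"dz":-0.2,"wx":0,"wy":0,"wz":0,"jaw":255},{"dx":0,"dy":0,"dz":-0.4,"wx":0,"wy":0,"wz":0,"jaw":255},{"dx":0,"dy":0,"dz":-0.6,"wx":0,"wy":0,"wz":0,"jaw":255},{"dx":0,"dy":0,"dz":-0.6,"wx":0,"wy":0,"wz":0,"jaw":255},{"dx":0,"dy":0,"dz":-0.6,"wx":0,"wy":0,"wz":0,"jaw":255},{"dx":0,"dy":0,"dz":-0.4,"wx":0,"wy":0,"wz":0,"jaw":255},{"dx":0,"dy":0,"dz":-0.2,"wx":0,"wy":0,"wz":0,"jaw":255},{"dx":0,"dy":0,"dz":-0.1,"wx":0,"wy":0,"wz":0,"jaw":255},{"dx":0,"dy":0,"dz":0,"wx":0,"wy":0,"wz":0,"jaw":255}]'; python3 go.py 493.4 -275.4 170
```

```text
t: 21.08
position: [551.1, 109.2, 176.9]
orientation: [0.001, 0.179, 0.984, 0.0]
wrist_force: [1.5, -0.1, -1.5]
width: 53.1
gripper_force: 12.0
t 21.0833 pos [551.1 109.2 176.9] units [-2.03 -9.51  0.17] yaw to box, units -0.0 w 53.1
```

```bash
python3 -m pendant '[{"dx":-0.05,"dy":-0.2,"dz":0,"wx":0,"wy":0,"wz":0,"jaw":255},{"dx":-0.1,"dy":-0.5,"dz":0,"wx":0,"wy":0,"wz":0,"jaw":255},{"dx":-0.15,"dy":-0.7,"dz":0,"wx":0,"wy":0,"wz":0,"jaw":255},{"dx":-0.15,"dy":-0.7,"dz":0,"wx":0,"wy":0,"wz":0,"jaw":255},{"dx":-0.15,"dy":-0.7,"dz":0,"wx":0,"wy":0,"wz":0,"jaw":255},{"dx":-0.15,"dy":-0.7,"dz":0,"wx":0,"wy":0,"wz":0,"jaw":255},{"dx":-0.15,"dy":-0.7,"dz":0,"wx":0,"wy":0,"wz":0,"jaw":255},{"dx":-0.15,"dy":-0.7,"dz":0,"wx":0,"wy":0,"wz":0,"jaw":255},{"dx":-0.15,"dy":-0.7,"dz":0,"wx":0,"wy":0,"wz":0,"jaw":255},{"dx":-0.15,"dy":-0.7,"dz":0,"wx":0,"wy":0,"wz":0,"jaw":255},{"dx":-0.15,"dy":-0.7,"dz":0,"wx":0,"wy":0,"wz":0,"jaw":255},{"dx":-0.15,"dy":-0.7,"dz":0,"wx":0,"wy":0,"wz":0,"jaw":255}]'
python3 -m pendant '[{"dx":-0.15,"dy":-0.7,"dz":0,"wx":0,"wy":0,"wz":0,"jaw":255},{"dx":-0.15,"dy":-0.7,"dz":0,"wx":0,"wy":0,"wz":0,"jaw":255},{"dx":-0.08,"dy":-0.3,"dz":0,"wx":0,"wy":0,"wz":0,"jaw":255},{"dx":0,"dy":-0.11,"dz":0,"wx":0,"wy":0,"wz":0,"jaw":255},{"dx":0,"dy":0,"dz":0,"wx":0,"wy":0,"wz":0,"jaw":255},{"dx":0,"dy":0,"dz":0,"wx":0,"wy":0,"wz":0,"jaw":255}]'; python3 go.py 493.4 -275.4 56.2
```

```text
t: 22.08
position: [502.7, -203.7, 174.3]
orientation: [-0.002, 0.179, 0.984, 0.0]
wrist_force: [0.8, 0.5, 0.2]
width: 52.7
gripper_force: 12.0
t: 22.58
position: [492.7, -274.4, 175.2]
orientation: [-0.001, 0.179, 0.984, 0.001]
wrist_force: [-0.9, -0.3, -0.4]
width: 52.8
gripper_force: 12.0
t 22.5833 pos [ 492.7 -274.4  175.2] units [-0.03 -0.02  2.97] yaw to box, units -0.0 w 52.8
```

```bash
python3 -m pendant '[{"dx":-0.02,"dy":-0.02,"dz":0.2,"wx":0,"wy":0,"wz":0,"jaw":255},{"dx":0,"dy":0,"dz":0.5,"wx":0,"wy":0,"wz":0,"jaw":255},{"dx":0,"dy":0,"dz":0.5,"wx":0,"wy":0,"wz":0,"jaw":255},{"dx":0,"dy":0,"dz":0.5,"wx":0,"wy":0,"wz":0,"jaw":255},{"dx":0,"dy":0,"dz":0.5,"wx":0,"wy":0,"wz":0,"jaw":255},{"dx":0,"dy":0,"dz":0.3,"wx":0,"wy":0,"wz":0,"jaw":255},{"dx":0,"dy":0,"dz":0.15,"wx":0,"wy":0,"wz":0,"jaw":255},{"dx":0,"dy":0,"dz":0,"wx":0,"wy":0,"wz":0,"jaw":255},{"dx":0,"dy":0,"dz":0,"wx":0,"wy":0,"wz":0,"jaw":255}]'
python3 go.py 493.4 -275.4 56.2
```

```text
t: 23.33
position: [494.1, -276.3, 70.5]
orientation: [0.0, 0.178, 0.984, -0.0]
wrist_force: [0.7, -0.5, -1.1]
width: 53.0
gripper_force: 12.0
t 23.3333 pos [ 494.1 -276.3   70.5] units [0.02 0.01 0.36] yaw to box, units 0.01 w 53.0
```

```bash
python3 -m pendant '[{"dx":0.02,"dy":0.01,"dz":0.15,"wx":0,"wy":0,"wz":0,"jaw":255},{"dx":0,"dy":0,"dz":0.08,"wx":0,"wy":0,"wz":0,"jaw":255},{"dx":0,"dy":0,"dz":0.05,"wx":0,"wy":0,"wz":0,"jaw":255},{"dx":0,"dy":0,"dz":0.02,"wx":0,"wy":0,"wz":0,"jaw":255},{"dx":0,"dy":0,"dz":0,"wx":0,"wy":0,"wz":0,"jaw":255}]'; python3 -m pendant '[{"dx":0,"dy":0,"dz":0.03,"wx":0,"wy":0,"wz":0,"jaw":255},{"dx":0,"dy":0,"dz":0,"wx":0,"wy":0,"wz":0,"jaw":255}]';python3 -m pendant '[{"dx":0,"dy":0,"dz":0.02,"wx":0,"wy":0,"wz":0,"jaw":255},{"dx":0,"dy":0,"dz":0,"wx":0,"wy":0,"wz":0,"jaw":255}]'
```

```text
t: 23.75
position: [493.0, -275.9, 58.1]
orientation: [-0.0, 0.179, 0.984, -0.0]
wrist_force: [0.9, 0.3, -1.2]
width: 52.7
gripper_force: 12.0
t: 23.92
position: [493.1, -275.9, 56.9]
orientation: [0.0, 0.179, 0.984, -0.0]
wrist_force: [0.0, -0.6, -0.5]
width: 52.6
gripper_force: 12.0
t: 24.08
position: [493.2, -276.0, 56.3]
orientation: [0.0, 0.179, 0.984, -0.0]
wrist_force: [-0.3, -0.2, -1.7]
width: 52.5
gripper_force: 12.0
```

```bash
python3 -m pendant '[{"dx":0,"dy":0,"dz":0.02,"wx":0,"wy":0,"wz":0,"jaw":255},{"dx":0,"dy":0,"dz":0,"wx":0,"wy":0,"wz":0,"jaw":255}]';python3 -m pendant '[{"dx":0,"dy":0,"dz":0.02,"wx":0,"wy":0,"wz":0,"jaw":255},{"dx":0,"dy":0,"dz":0,"wx":0,"wy":0,"wz":0,"jaw":255}]'
```

```text
t: 24.25
position: [493.6, -276.1, 56.2]
orientation: [0.001, 0.179, 0.984, -0.0]
wrist_force: [-0.9, 1.1, 4.6]
width: 52.7
gripper_force: 11.9
t: 24.42
position: [493.9, -276.1, 56.1]
orientation: [0.001, 0.178, 0.984, -0.0]
wrist_force: [-1.8, 2.2, 8.4]
width: 52.2
gripper_force: 11.8
```

```bash
python3 -m pendant '[{"dx":0,"dy":0,"dz":-0.03,"wx":0,"wy":0,"wz":0,"jaw":255},{"dx":0,"dy":0,"dz":0,"wx":0,"wy":0,"wz":0,"jaw":65},{"dx":0,"dy":0,"dz":0,"wx":0,"wy":0,"wz":0,"jaw":65},{"dx":0,"dy":0,"dz":0,"wx":0,"wy":0,"wz":0,"jaw":65},{"dx":0,"dy":0,"dz":0,"wx":0,"wy":0,"wz":0,"jaw":65},{"dx":0,"dy":0,"dz":0,"wx":0,"wy":0,"wz":0,"jaw":65},{"dx":0,"dy":0,"dz":-0.2,"wx":0,"wy":0,"wz":0,"jaw":65},{"dx":0,"dy":0,"dz":-0.7,"wx":0,"wy":0,"wz":0,"jaw":65},{"dx":0,"dy":0,"dz":-0.9,"wx":0,"wy":0,"wz":0,"jaw":65},{"dx":0,"dy":0,"dz":-1,"wx":0,"wy":0,"wz":0,"jaw":65},{"dx":0,"dy":0,"dz":-0.9,"wx":0,"wy":0,"wz":0,"jaw":65},{"dx":0,"dy":0,"dz":-0.4,"wx":0,"wy":0,"wz":0,"jaw":0}]';python3 -m pendant '[{"dx":0,"dy":0,"dz":0,"wx":0,"wy":0,"wz":0,"jaw":0},{"dx":0,"dy":0,"dz":0,"wx":0,"wy":0,"wz":0,"jaw":0}]'; python3 go.py 442.5 314 48
```

```text
t: 25.42
position: [495.0, -277.3, 226.5]
orientation: [0.004, 0.178, 0.984, -0.002]
wrist_force: [1.1, -1.1, 1.0]
width: 67.4
gripper_force: 0.0
t: 25.58
position: [493.7, -276.3, 221.6]
orientation: [0.002, 0.178, 0.984, -0.001]
wrist_force: [-0.2, -1.0, -0.6]
width: 77.6
gripper_force: 0.0
t 25.5833 pos [ 493.7 -276.3  221.6] units [ 6.4  13.37  4.31] yaw to box, units -0.0 w 77.6
```

```bash
python3 -m pendant '[{"dx":0.32,"dy":0.67,"dz":0,"wx":0,"wy":0,"wz":0,"jaw":0},{"dx":0.32,"dy":0.67,"dz":0,"wx":0,"wy":0,"wz":0,"jaw":0},{"dx":0.32,"dy":0.67,"dz":0,"wx":0,"wy":0,"wz":0,"jaw":0},{"dx":0.32,"dy":0.67,"dz":0,"wx":0,"wy":0,"wz":0,"jaw":0},{"dx":0.32,"dy":0.67,"dz":0,"wx":0,"wy":0,"wz":0,"jaw":0},{"dx":0.32,"dy":0.67,"dz":0,"wx":0,"wy":0,"wz":0,"jaw":0},{"dx":0.32,"dy":0.67,"dz":0,"wx":0,"wy":0,"wz":0,"jaw":0},{"dx":0.32,"dy":0.67,"dz":0,"wx":0,"wy":0,"wz":0,"jaw":0},{"dx":0.32,"dy":0.67,"dz":0,"wx":0,"wy":0,"wz":0,"jaw":0},{"dx":0.32,"dy":0.67,"dz":0,"wx":0,"wy":0,"wz":0,"jaw":0},{"dx":0.32,"dy":0.67,"dz":0,"wx":0,"wy":0,"wz":0,"jaw":0},{"dx":0.32,"dy":0.67,"dz":0,"wx":0,"wy":0,"wz":0,"jaw":0}]'
python3 -m pendant '[{"dx":0.32,"dy":0.67,"dz":0,"wx":0,"wy":0,"wz":0,"jaw":0},{"dx":0.32,"dy":0.67,"dz":0,"wx":0,"wy":0,"wz":0,"jaw":0},{"dx":0.32,"dy":0.67,"dz":0,"wx":0,"wy":0,"wz":0,"jaw":0},{"dx":0.32,"dy":0.67,"dz":0,"wx":0,"wy":0,"wz":0,"jaw":0},{"dx":0.32,"dy":0.67,"dz":0,"wx":0,"wy":0,"wz":0,"jaw":0},{"dx":0.32,"dy":0.67,"dz":0,"wx":0,"wy":0,"wz":0,"jaw":0},{"dx":0.32,"dy":0.67,"dz":0,"wx":0,"wy":0,"wz":0,"jaw":0},{"dx":0.32,"dy":0.64,"dz":0,"wx":0,"wy":0,"wz":0,"jaw":0},{"dx":0,"dy":0,"dz":0,"wx":0,"wy":0,"wz":0,"jaw":0},{"dx":0,"dy":0,"dz":0,"wx":0,"wy":0,"wz":0,"jaw":0},{"dx":0,"dy":0,"dz":0,"wx":0,"wy":0,"wz":0,"jaw":0}]'; python3 go.py 442.5 314 48
python3 - <<'E'
from h import *
p,d=ctrl.get_image("side");cv2.imwrite("pics/pl3.png",p[:,:,::-1])
E
```

```text
t: 26.58
position: [460.6, 80.6, 217.7]
orientation: [-0.002, 0.179, 0.984, -0.0]
wrist_force: [1.3, 0.4, 0.3]
width: 87.2
gripper_force: 0.0
t: 27.5
position: [440.4, 314.1, 218.0]
orientation: [-0.001, 0.178, 0.984, -0.001]
wrist_force: [0.8, -0.1, 0.3]
width: 87.3
gripper_force: 0.0
t 27.5 pos [440.4 314.1 218. ] units [-0.06  0.03  4.25] yaw to box, units 0.01 w 87.3
```

View pics/pl3.png

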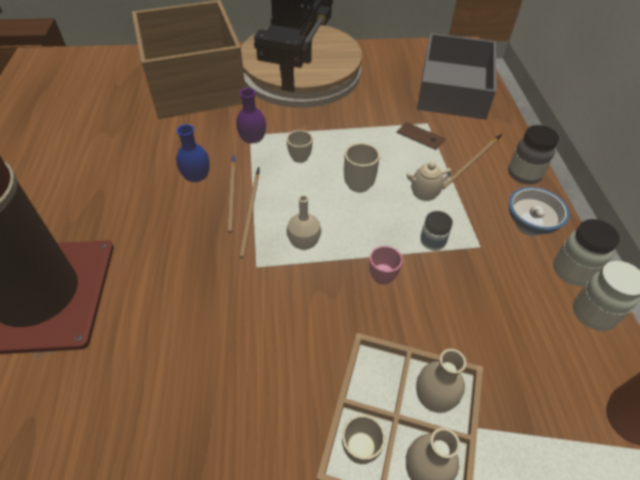

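The first cup stands in its bay at (362,438), both flasks are in place, and nothing else has moved. Now the last cup, at (299,146).

```bash
python3 -m pendant '[{"dx":-0.03,"dy":0.02,"dz":0.6,"wx":0,"wy":0,"wz":0,"jaw":0},{"dx":0,"dy":0,"dz":0.6,"wx":0,"wy":0,"wz":0,"jaw":0},{"dx":0,"dy":0,"dz":0.6,"wx":0,"wy":0,"wz":0,"jaw":0},{"dx":0,"dy":0,"dz":0.6,"wx":0,"wy":0,"wz":0,"jaw":0},{"dx":0,"dy":0,"dz":0.6,"wx":0,"wy":0,"wz":0,"jaw":0},{"dx":0,"dy":0,"dz":0.5,"wx":0,"wy":0,"wz":0,"jaw":0},{"dx":0,"dy":0,"dz":0.3,"wx":0,"wy":0,"wz":0,"jaw":0},{"dx":0,"dy":0,"dz":0.2,"wx":0,"wy":0,"wz":0,"jaw":0},{"dx":0,"dy":0,"dz":0.15,"wx":0,"wy":0,"wz":0,"jaw":0},{"dx":0,"dy":0,"dz":0,"wx":0,"wy":0,"wz":0,"jaw":0},{"dx":0,"dy":0,"dz":0,"wx":0,"wy":0,"wz":0,"jaw":0}]'; python3 go.py 442.5 314 48
```

```text
t: 28.47
position: [443.3, 315.2, 54.4]
orientation: [0.0, 0.179, 0.984, 0.0]
wrist_force: [0.6, 0.1, 0.3]
width: 87.0
gripper_force: 0.0
t 28.4667 pos [443.3 315.2  54.4] units [ 0.01 -0.03  0.16] yaw to box, units -0.01 w 87.0
```

```bash
python3 -m pendant '[{"dx":0.01,"dy":-0.02,"dz":0.15,"wx":0,"wy":0,"wz":0,"jaw":0},{"dx":0,"dy":0,"dz":0,"wx":0,"wy":0,"wz":0,"jaw":255},{"dx":0,"dy":0,"dz":0,"wx":0,"wy":0,"wz":0,"jaw":255},{"dx":0,"dy":0,"dz":0,"wx":0,"wy":0,"wz":0,"jaw":255},{"dx":0,"dy":0,"dz":0,"wx":0,"wy":0,"wz":0,"jaw":255},{"dx":0,"dy":0,"dz":0,"wx":0,"wy":0,"wz":0,"jaw":255},{"dx":0,"dy":0,"dz":0,"wx":0,"wy":0,"wz":0,"jaw":255},{"dx":0,"dy":0,"dz":0,"wx":0,"wy":0,"wz":0,"jaw":255},{"dx":0,"dy":0,"dz":0,"wx":0,"wy":0,"wz":0,"jaw":255},{"dx":0,"dy":0,"dz":0,"wx":0,"wy":0,"wz":0,"jaw":255}]' 12; python3 go.py 442.5 314 48
```

```text
t: 29.3
position: [442.1, 314.6, 47.9]
orientation: [0.0, 0.178, 0.984, 0.0]
wrist_force: [-0.9, 0.1, 2.0]
width: 51.9
gripper_force: 12.0
t 29.3 pos [442.1 314.6  47.9] units [-0.01 -0.01 -0.  ] yaw to box, units -0.0 w 51.9
```

```bash
python3 -m pendant '[{"dx":0,"dy":0,"dz":-0.1,"wx":0,"wy":0,"wz":0,"jaw":255},{"dx":0,"dy":0,"dz":-0.2,"wx":0,"wy":0,"wz":0,"jaw":255},{"dx":0,"dy":0,"dz":-0.4,"wx":0,"wy":0,"wz":0,"jaw":255},{"dx":0,"dy":0,"dz":-0.6,"wx":0,"wy":0,"wz":0,"jaw":255},{"dx":0,"dy":0,"dz":-0.6,"wx":0,"wy":0,"wz":0,"jaw":255},{"dx":0,"dy":0,"dz":-0.6,"wx":0,"wy":0,"wz":0,"jaw":255},{"dx":0,"dy":0,"dz":-0.6,"wx":0,"wy":0,"wz":0,"jaw":255},{"dx":0,"dy":0,"dz":-0.4,"wx":0,"wy":0,"wz":0,"jaw":255},{"dx":0,"dy":0,"dz":-0.2,"wx":0,"wy":0,"wz":0,"jaw":255},{"dx":0,"dy":0,"dz":-0.1,"wx":0,"wy":0,"wz":0,"jaw":255},{"dx":0,"dy":0,"dz":0,"wx":0,"wy":0,"wz":0,"jaw":255}]'; python3 go.py 528.5 -181.8 195
```

```text
t: 30.22
position: [442.2, 314.6, 200.4]
orientation: [0.0, 0.179, 0.984, 0.0]
wrist_force: [0.9, -0.1, -1.1]
width: 52.5
gripper_force: 12.0
t 30.2167 pos [442.2 314.6 200.4] units [ -6.38 -10.86   0.13] yaw to box, units -0.0 w 52.5
```

```bash
python3 -m pendant '[{"dx":-0.1,"dy":-0.2,"dz":0,"wx":0,"wy":0,"wz":0,"jaw":255},{"dx":-0.3,"dy":-0.5,"dz":0,"wx":0,"wy":0,"wz":0,"jaw":255},{"dx":-0.4,"dy":-0.7,"dz":0,"wx":0,"wy":0,"wz":0,"jaw":255},{"dx":-0.4,"dy":-0.7,"dz":0,"wx":0,"wy":0,"wz":0,"jaw":255},{"dx":-0.4,"dy":-0.7,"dz":0,"wx":0,"wy":0,"wz":0,"jaw":255},{"dx":-0.4,"dy":-0.7,"dz":0,"wx":0,"wy":0,"wz":0,"jaw":255},{"dx":-0.4,"dy":-0.7,"dz":0,"wx":0,"wy":0,"wz":0,"jaw":255},{"dx":-0.4,"dy":-0.7,"dz":0,"wx":0,"wy":0,"wz":0,"jaw":255},{"dx":-0.4,"dy":-0.7,"dz":0,"wx":0,"wy":0,"wz":0,"jaw":255},{"dx":-0.4,"dy":-0.7,"dz":0,"wx":0,"wy":0,"wz":0,"jaw":255},{"dx":-0.4,"dy":-0.7,"dz":0,"wx":0,"wy":0,"wz":0,"jaw":255},{"dx":-0.4,"dy":-0.7,"dz":0,"wx":0,"wy":0,"wz":0,"jaw":255}]'
python3 -m pendant '[{"dx":-0.4,"dy":-0.7,"dz":0,"wx":0,"wy":0,"wz":0,"jaw":255},{"dx":-0.4,"dy":-0.7,"dz":0,"wx":0,"wy":0,"wz":0,"jaw":255},{"dx":-0.4,"dy":-0.7,"dz":0,"wx":0,"wy":0,"wz":0,"jaw":255},{"dx":-0.4,"dy":-0.6,"dz":0,"wx":0,"wy":0,"wz":0,"jaw":255},{"dx":-0.3,"dy":-0.3,"dz":0,"wx":0,"wy":0,"wz":0,"jaw":255},{"dx":-0.08,"dy":-0.16,"dz":0,"wx":0,"wy":0,"wz":0,"jaw":255},{"dx":0,"dy":0,"dz":0,"wx":0,"wy":0,"wz":0,"jaw":255},{"dx":0,"dy":0,"dz":0,"wx":0,"wy":0,"wz":0,"jaw":255}]'; python3 go.py 528.5 -181.8 56
```

```text
t: 31.22
position: [497.2, -37.6, 198.0]
orientation: [-0.002, 0.179, 0.984, -0.0]
wrist_force: [0.4, 0.4, -1.7]
width: 52.2
gripper_force: 12.0
t: 31.88
position: [527.2, -181.4, 198.4]
orientation: [-0.001, 0.179, 0.984, 0.001]
wrist_force: [0.1, 0.6, -1.6]
width: 52.3
gripper_force: 12.0
t 31.8833 pos [ 527.2 -181.4  198.4] units [-0.04 -0.    3.56] yaw to box, units -0.01 w 52.3
```

```bash
python3 -m pendant '[{"dx":-0.03,"dy":0,"dz":0.2,"wx":0,"wy":0,"wz":0,"jaw":255},{"dx":0,"dy":0,"dz":0.5,"wx":0,"wy":0,"wz":0,"jaw":255},{"dx":0,"dy":0,"dz":0.5,"wx":0,"wy":0,"wz":0,"jaw":255},{"dx":0,"dy":0,"dz":0.5,"wx":0,"wy":0,"wz":0,"jaw":255},{"dx":0,"dy":0,"dz":0.5,"wx":0,"wy":0,"wz":0,"jaw":255},{"dx":0,"dy":0,"dz":0.5,"wx":0,"wy":0,"wz":0,"jaw":255},{"dx":0,"dy":0,"dz":0.3,"wx":0,"wy":0,"wz":0,"jaw":255},{"dx":0,"dy":0,"dz":0.2,"wx":0,"wy":0,"wz":0,"jaw":255},{"dx":0,"dy":0,"dz":0.1,"wx":0,"wy":0,"wz":0,"jaw":255},{"dx":0,"dy":0,"dz":0,"wx":0,"wy":0,"wz":0,"jaw":255},{"dx":0,"dy":0,"dz":0,"wx":0,"wy":0,"wz":0,"jaw":255}]'
python3 go.py 528.5 -181.8 56
```

```text
t: 32.8
position: [530.0, -182.3, 68.5]
orientation: [0.001, 0.178, 0.984, -0.0]
wrist_force: [0.8, -1.1, -1.3]
width: 52.5
gripper_force: 12.0
t 32.8 pos [ 530.  -182.3   68.5] units [ 0.04 -0.    0.31] yaw to box, units 0.0 w 52.5
```

```bash
python3 -m pendant '[{"dx":0.02,"dy":0,"dz":0.15,"wx":0,"wy":0,"wz":0,"jaw":255},{"dx":0,"dy":0,"dz":0.08,"wx":0,"wy":0,"wz":0,"jaw":255},{"dx":0,"dy":0,"dz":0.04,"wx":0,"wy":0,"wz":0,"jaw":255},{"dx":0,"dy":0,"dz":0.02,"wx":0,"wy":0,"wz":0,"jaw":255},{"dx":0,"dy":0,"dz":0,"wx":0,"wy":0,"wz":0,"jaw":255}]'; python3 -m pendant '[{"dx":0,"dy":0,"dz":0.02,"wx":0,"wy":0,"wz":0,"jaw":255},{"dx":0,"dy":0,"dz":0,"wx":0,"wy":0,"wz":0,"jaw":255}]'
```

```text
t: 33.22
position: [528.6, -182.0, 56.1]
orientation: [-0.0, 0.179, 0.984, 0.0]
wrist_force: [0.1, -0.3, -1.1]
width: 52.1
gripper_force: 12.0
t: 33.38
position: [529.0, -182.2, 56.0]
orientation: [0.0, 0.179, 0.984, -0.0]
wrist_force: [-1.1, 0.4, 2.9]
width: 52.4
gripper_force: 11.9
```

The cup has touched the floor. Release, lift and clear off toward the middle for a final look.

```bash
python3 -m pendant '[{"dx":0,"dy":0,"dz":0,"wx":0,"wy":0,"wz":0,"jaw":65},{"dx":0,"dy":0,"dz":0,"wx":0,"wy":0,"wz":0,"jaw":65},{"dx":0,"dy":0,"dz":0,"wx":0,"wy":0,"wz":0,"jaw":65},{"dx":0,"dy":0,"dz":0,"wx":0,"wy":0,"wz":0,"jaw":65},{"dx":0,"dy":0,"dz":0,"wx":0,"wy":0,"wz":0,"jaw":65},{"dx":0,"dy":0,"dz":-0.2,"wx":0,"wy":0,"wz":0,"jaw":65},{"dx":0,"dy":0,"dz":-0.7,"wx":0,"wy":0,"wz":0,"jaw":65},{"dx":0,"dy":0,"dz":-0.9,"wx":0,"wy":0,"wz":0,"jaw":65},{"dx":0,"dy":0,"dz":-1,"wx":0,"wy":0,"wz":0,"jaw":65},{"dx":0,"dy":0,"dz":-0.9,"wx":0,"wy":0,"wz":0,"jaw":65},{"dx":0,"dy":0,"dz":-0.6,"wx":0,"wy":0,"wz":0,"jaw":65},{"dx":0,"dy":0,"dz":0,"wx":0,"wy":0,"wz":0,"jaw":65}]'
python3 -m pendant '[{"dx":0.3,"dy":0.7,"dz":0,"wx":0,"wy":0,"wz":0,"jaw":65},{"dx":0.3,"dy":0.7,"dz":0,"wx":0,"wy":0,"wz":0,"jaw":65},{"dx":0.3,"dy":0.7,"dz":0,"wx":0,"wy":0,"wz":0,"jaw":65},{"dx":0.3,"dy":0.7,"dz":0,"wx":0,"wy":0,"wz":0,"jaw":65},{"dx":0.3,"dy":0.7,"dz":0,"wx":0,"wy":0,"wz":0,"jaw":65},{"dx":0.3,"dy":0.7,"dz":0,"wx":0,"wy":0,"wz":0,"jaw":65},{"dx":0.3,"dy":0.7,"dz":0,"wx":0,"wy":0,"wz":0,"jaw":65},{"dx":0,"dy":0,"dz":0,"wx":0,"wy":0,"wz":0,"jaw":65},{"dx":0,"dy":0,"dz":0,"wx":0,"wy":0,"wz":0,"jaw":65},{"dx":0,"dy":0,"dz":0,"wx":0,"wy":0,"wz":0,"jaw":65}]'
python3 - <<'E'
from h import *
p,d=ctrl.get_image("top");q,_=ctrl.get_image("side");cv2.imwrite("pics/end.png",cv2.resize(np.vstack([p[100:260,300:600],q[320:480,280:580]])[:,:,::-1],None,fx=1.8,fy=1.8));cv2.imwrite("pics/end2.png",q[:,:,::-1])
E
```

```text
t: 34.38
position: [531.9, -183.6, 235.4]
orientation: [0.006, 0.178, 0.984, -0.002]
wrist_force: [0.6, -0.0, 0.8]
width: 64.6
gripper_force: 0.0
t: 35.22
position: [518.8, 30.8, 227.2]
orientation: [-0.0, 0.178, 0.984, -0.0]
wrist_force: [-0.2, -0.1, -0.6]
width: 64.4
gripper_force: 0.0
```

View pics/end.png

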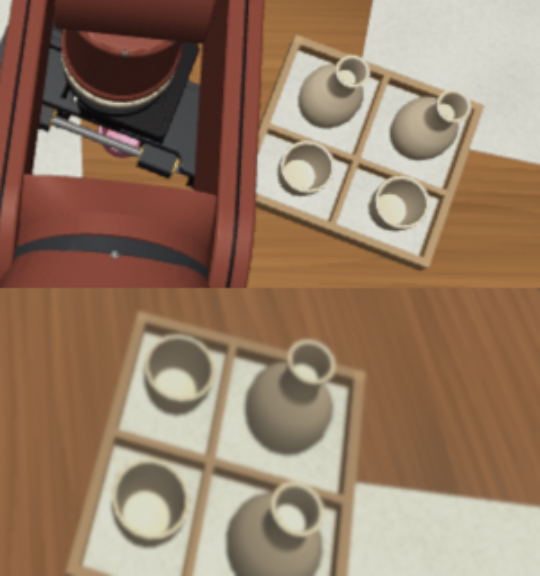

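View pics/end2.png

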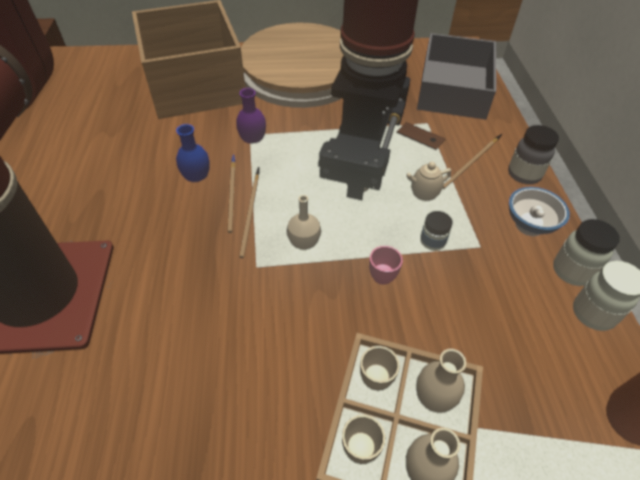

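All four pieces stand upright in their bays: cups at (379,367) and (362,438), flasks at (441,383) and (433,458). The vase, cruet, jar and pink cup stand where they were. The tea cup is hidden behind the gripper, which is at z≈200 and clear of it. Handing in.

```bash
python3 -c "
from workcell import ctrl
print(ctrl.close_job())"
```

```text
the job is handed in; nothing more can be done
None
```

Both flasks and both sake cups stand upright, one to a bay, and the job was handed in at about 35 s; the other pieces were left where they stood, though the gripper hid the tea cup in the last picture.

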